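# Set the culture-lamp switches

## Robot

A 6-joint arm with a two-finger parallel gripper is mounted at the origin on the work surface. World frame = base frame: x ahead of the robot, y to its left, z up, the work surface at z = 0. Lengths are in m, angles in rad, forces in N, time in s.
With the tool pointing down it reaches from about 0.375 to 0.9 m from the base axis. Payload 3.1 kg.
Tool frame: the origin (TCP) lies midway between the tips of the shut fingers; the grasp point (between the pads) lies robot.tcp_to_grasp behind it (robot.tcp_to_grasp is the distance from the TCP to the grasp point, in m); z points along the fingers, y is the direction in which the jaws open and shut (so a half turn about z gives the same grasp; the last joint's range is limited). The gripper opens to 87 mm and grips with 3 to 60 N. Pads are 19 mm wide; open, the fingers measure 117 mm over their backs; the gripper's body (75 mm by 190 mm) begins 51 mm behind the grasp point.
Start: joints at [1.014, 0.527, 1.433, -0, 1.181, -0.178], TCP at [0.231, 0.581, 0.223] pointing down, gripper open.
Joint ranges: [-3.08, 3.08], [-0.75, 2.2], [0.22, 2.44], [-1.43, 4.57], [0, 2.65], [-2.85, 2.85]. Speed limits (rad/s): [2.79, 2.79, 3.14, 3.14, 3.14, 3.14].

## Interface

Orientations are given as a unit quaternion [x, y, z, w].
In Python, from rig import robot, cams, nets gives the robot as it stands. The module is installed in compiled form; this text tells all that it offers.
- The arm moves only by the tool play_rows, never from a script. Its argument "commands" is a list of rows, each an object of numbers: "x", "y", "z": the shift along the tool's x, y, z in mm; "spin": the turn about the tool's z in rad. In form: [{"x": .., "y": .., "z": .., "spin": ..}, ...]. A call has 1 to 8 rows; each row shifts and turns the pose as measured when the row begins, along the tool's axes as they then stand; what a row does not reach is not made up. A row lasts 1/10 s, in which the tool goes at most 50 mm and 8.59 degrees, less where a joint would pass 70% of its speed; a pose out of reach is approached as far as the arm can. A call is refused whole if a number of a shift passes 50 or a number of a turn 0.15, either way. A call with a gripper value outside its range is refused whole. "grip" is the opening, from 0 (shut) to 1 (fully open), set as the call begins (left out, the last holds). The fingers move at their own pace and stop on an object; "newtons" is the grip in N (left out, the last holds). Time passes only in rows, so rows that do not move let the fingers close. It gives the time, the measured TCP pose, the force and the opening at its end, in the units of the state.
- robot.get_obs(): the state, without advancing time (a new reading comes with each control period).
- cams.camera(name): name is "side" or "top" or "wrist"; returns a dict with "img" (400x640x3 uint8, red, green, blue), "fx", "fy", "cx", "cy" (pixels), "world_to_cam" (4x4, takes a point from world to camera coordinates); the wrist camera has in their place "mount" (4x4, takes a point from camera to tool coordinates, whose origin is the TCP and whose axes are the flange's). Camera axes: x right, y up, looking along -z (the intrinsics and any distortion apply to the point x, -y, -z); pixel columns grow to the right and rows downward; lengths in m; the calibration is good to about 2 mm. A picture is of the moment at which its call begins: read the wrist's pose just before it. There is no depth.
- robot.hand_in(): hands the job in, once; it reports no verdict.
Trained networks look in a picture, given as the dict that the camera call returned (one of the last four; its "shot" number tells which), for a name from the list of things; names that differ only in an ending like _2 or _b are one class to them, and where a whole thing is asked for, a point or a joint stands for the part that bears it (a point fixed in the world has none). Each returns a list of dicts, best first, with "conf" (0 to 1); they miss things now and then, are a little off and sometimes report something else, mostly with a low value. They report only what shows in the picture. A call takes as long as a camera call.
- nets.outline_of(picture, name): "region" (400x640 bool, what is visible of it) and "pixel" ([column, row] in pixels, amid what is visible of it).
The state is a dict: "time": time; "q": joint angles; "joint_velocities": joint speeds; "joint_torque": joint torques, N m; "position": TCP position; "tool_rot": TCP orientation; "ft_force": force on the tool from outside, world axes, zero at the start; "moment": the same for the moment, N m; "grip_width": finger opening in m.
Only numpy, scipy, OpenCV 4.12 (cv2) and the standard library are available. Lean on these libraries where they do the work, as an engineer would, in place of code of your own. Each camera call takes 0.05 s, during which the arm holds its last target.

## Task

Set the six toggle switches on the grey lamp switch box for tonight's shaker run: counting from the end with the yellow dot, switches 1, 3 and 4 on, and switches 2, 5 and 6 off. On is with the lever thrown over towards the green line, off is away from it; some may already be right. Leave the flask, the tape roll and the spare clamp standing where they are.

Things in the scene. Friction and masses are not known exactly. Their poses are not given: they have to be found in the camera images.
- switch_box: Grey lamp switch box, fixed to the bench: 90 mm (x) by 184 mm (y) by 50 mm high, dark blue panel on its flat top. Origin: centre of its underside, on the bench; z up. Six toggles stand 24 mm apart in a row at x = 0: switch 1 at y = +60 mm, then +36, +12, -12, -36, switch 6 at -60 mm. A collar 11.6 mm across, 8 mm high, rings each lever's foot. Black cable ends, under 35 mm high, leave its +x side.
- dot_1 (a point): Yellow dot, 11 mm across, on top of the switch box at its switch 1 end (box x = 0, y = +84.5 mm), 50 mm above the bench.
- on_line (a point): Middle of the green line on top of the switch box (6 mm wide, as long as the row, at box x = +24.5 mm) that marks the ON side; a thin white line at x = -24.5 mm marks the OFF side.
- sw1 (a joint): Lever of switch 1, off-white, 7 mm thick near its tip, 25 mm long from its pivot 56 mm above the bench; tip 80 mm up. 0 = OFF (leans 0.28 rad to the box's -x, white line), 0.56 rad = ON (leans 0.28 rad to +x, green line); the tip lies 7 mm to that side. 1 to 2 N at the tip pushes it to the middle (0.28), where it snaps over and stays; hard stop at both ends.
- sw2 (a joint): Lever of switch 2, off-white, 7 mm thick near its tip, 25 mm long from its pivot 56 mm above the bench; tip 80 mm up. 0 = OFF (leans 0.28 rad to the box's -x, white line), 0.56 rad = ON (leans 0.28 rad to +x, green line); the tip lies 7 mm to that side. 1 to 2 N at the tip pushes it to the middle (0.28), where it snaps over and stays; hard stop at both ends.
- sw3 (a joint): Lever of switch 3, off-white, 7 mm thick near its tip, 25 mm long from its pivot 56 mm above the bench; tip 80 mm up. 0 = OFF (leans 0.28 rad to the box's -x, white line), 0.56 rad = ON (leans 0.28 rad to +x, green line); the tip lies 7 mm to that side. 1 to 2 N at the tip pushes it to the middle (0.28), where it snaps over and stays; hard stop at both ends.
- sw4 (a joint): Lever of switch 4, off-white, 7 mm thick near its tip, 25 mm long from its pivot 56 mm above the bench; tip 80 mm up. 0 = OFF (leans 0.28 rad to the box's -x, white line), 0.56 rad = ON (leans 0.28 rad to +x, green line); the tip lies 7 mm to that side. 1 to 2 N at the tip pushes it to the middle (0.28), where it snaps over and stays; hard stop at both ends.
- sw5 (a joint): Lever of switch 5, off-white, 7 mm thick near its tip, 25 mm long from its pivot 56 mm above the bench; tip 80 mm up. 0 = OFF (leans 0.28 rad to the box's -x, white line), 0.56 rad = ON (leans 0.28 rad to +x, green line); the tip lies 7 mm to that side. 1 to 2 N at the tip pushes it to the middle (0.28), where it snaps over and stays; hard stop at both ends.
- sw6 (a joint): Lever of switch 6, off-white, 7 mm thick near its tip, 25 mm long from its pivot 56 mm above the bench; tip 80 mm up. 0 = OFF (leans 0.28 rad to the box's -x, white line), 0.56 rad = ON (leans 0.28 rad to +x, green line); the tip lies 7 mm to that side. 1 to 2 N at the tip pushes it to the middle (0.28), where it snaps over and stays; hard stop at both ends.
- flask: Small empty conical glass flask with a cork, 64 mm across at the foot, 124 mm high, standing on the bench. Origin: centre of its underside. Bystander.
- tape: Roll of blue labelling tape lying flat, 94 mm across, 19 mm high. Origin: centre of its underside. Bystander.
- clamp: Spare spring-steel flask clamp (round foot with four upright leaves), 75 mm across, 36 mm high, standing on the bench. Origin: centre of its underside. Bystander.

How it is judged:
At the end, for the whole second after the job is handed in: Levers 1, 3 and 4 are thrown fully to the green (ON) side (joint above 0.46 rad) and levers 2, 5 and 6 fully to the other (OFF) side (below 0.10 rad), and the flask is still (value of joint each of sw1, sw3, sw4 above 0.46 rad and value of joint each of sw2, sw5, sw6 below 0.1 rad and linear speed of flask below 0.02 m/s); the robot touches nothing.
It fails at once if the flask is pushed more than 20 mm from its place or tipped over (distance of flask from where it was at the start of the episode above 0.02 m or angle between flask's own z axis and vertical above 0.4 rad).
It fails at once if the tape is pushed more than 20 mm from its place (distance of tape from where it was at the start of the episode above 0.02 m).
It fails at once if the clamp is pushed more than 20 mm from its place (distance of clamp from where it was at the start of the episode above 0.02 m).
It also fails if it takes over 48 s, if anything falls off the work surface, if the arm or the gripper's body presses on something with over 40 N, if the wrist force passes 120 N, or if a joint passes its speed limit or range.

## Working session

There is one attempt and no reset: what is moved stays moved. The work goes in short steps, Python scripts to look and compute and a tool call to move; the robot and the scene stay as the last step left them, time stands still between calls to the robot, and variables do not carry over. Pictures are saved under pics/ and viewed, and the job is handed in when it is done.

Besides the shell and the picture viewer there is one more tool, called as name([rows], argument=value, ...), one row to a line, values as JSON. play_rows: Moves the arm, as the interface text tells. Its arguments: {"type":"object","properties":{"commands":{"type":"array"},"grip":{"type":"number"},"newtons":{"type":"number"}},"required":["commands"]}

```bash
mkdir -p pics; cat > h.py <<'E'
import numpy as np, cv2
from rig import robot, cams, nets
def save(img,n,crop=None,s=1):
    i=img[...,::-1]
    if crop: i=i[crop[1]:crop[3],crop[0]:crop[2]]
    if s!=1: i=cv2.resize(i,None,fx=s,fy=s,interpolation=cv2.INTER_CUBIC)
    cv2.imwrite('pics/'+n+'.png',i)
def ray(c,px):
    T=np.linalg.inv(np.array(c['world_to_cam'])); u,v=px
    d=np.array([(u-c['cx'])/c['fx'],-(v-c['cy'])/c['fy'],-1.])
    return T[:3,3],T[:3,:3]@d
def at_z(c,px,z):
    o,d=ray(c,px); return o+d*(z-o[2])/d[2]
def proj(c,P):
    P=np.atleast_2d(P); q=(np.array(c['world_to_cam'])@np.c_[P,np.ones(len(P))].T).T
    return np.c_[c['cx']+c['fx']*q[:,0]/-q[:,2], c['cy']-c['fy']*q[:,1]/-q[:,2]]
E
python3 - <<'E'
from h import *
o=robot.get_obs(); print({k:np.round(v,4) for k,v in o.items()}); print(robot.tcp_to_grasp)
for n in('top','side'):
    c=cams.camera(n); save(c['img'],n+'0'); print([k for k in c],np.round(c['world_to_cam'],3),c['fx'],c.get('dist'))
    for t in('switch_box','dot_1','on_line','flask','tape','clamp'):
        r=nets.outline_of(c,t)
        for x in r[:2]: print(n,t,x['conf'],x['pixel'],np.round(at_z(c,x['pixel'],.05),3), x['region'].sum())
E
```

```text
{'time': np.float64(0.0), 'q': array([ 1.0135,  0.5284,  1.4339,  0.    ,  1.1814, -0.1785]), 'joint_velocities': array([-0.0006,  0.0008,  0.001 ,  0.0002,  0.0003,  0.0008]), 'joint_torque': array([-2.00000e-04, -4.40054e+01, -1.76593e+01,  6.33000e-02,
        5.84000e-02, -2.00000e-04]), 'position': array([0.2307, 0.5801, 0.2216]), 'tool_rot': array([ 1.883e-01,  9.821e-01, -1.000e-03, -4.000e-04]), 'ft_force': array([-0.4896, -0.4535, -0.1458]), 'moment': array([0.0111, 0.0394, 0.0008]), 'grip_width': np.float64(0.0867)}
0.0187
['img', 'fx', 'fy', 'cx', 'cy', 'world_to_cam', 'shot'] [[-7.000e-03 -1.000e+00  1.000e-03  5.200e-02]
 [ 9.930e-01 -7.000e-03  1.190e-01 -6.240e-01]
 [-1.190e-01  2.000e-03  9.930e-01 -1.224e+00]
 [ 0.000e+00  0.000e+00  0.000e+00  1.000e+00]] 507.94453601059564 None
top switch_box 0.84 [376.1, 219.2] [ 0.587 -0.074  0.05 ] 3031
top dot_1 0.74 [377.8, 220.4] [ 0.584 -0.078  0.05 ] 3182
top on_line 0.61 [374.5, 221.8] [ 0.581 -0.07   0.05 ] 3105
top flask 0.68 [447.7, 168.8] [ 0.711 -0.254  0.05 ] 560
top tape 0.63 [358.2, 134.8] [ 0.799 -0.033  0.05 ] 462
top clamp 0.73 [299.0, 264.5] [0.478 0.115 0.05 ] 693
['img', 'fx', 'fy', 'cx', 'cy', 'world_to_cam', 'shot'] [[-0.945 -0.328  0.001  0.591]
 [ 0.247 -0.709  0.661 -0.159]
 [-0.216  0.625  0.75  -0.695]
 [ 0.     0.     0.     1.   ]] 366.64777027129975 None
side switch_box 0.62 [271.8, 182.0] [0.736 0.032 0.05 ] 662
side switch_box 0.61 [355.1, 179.3] [ 0.568 -0.036  0.05 ] 3202
side dot_1 0.87 [354.8, 174.7] [ 0.572 -0.049  0.05 ] 3022
side on_line 0.82 [352.6, 176.9] [ 0.575 -0.041  0.05 ] 3010
side flask 0.85 [327.0, 112.7] [ 0.704 -0.246  0.05 ] 672
side tape 0.82 [269.3, 181.2] [0.742 0.031 0.05 ] 643
side clamp 0.62 [375.9, 255.9] [0.477 0.14  0.05 ] 1146
```

```bash
python3 - <<'E'
from h import *
c=cams.camera('top'); save(c['img'],'top1',(280,100,480,290),3)
c=cams.camera('side'); save(c['img'],'side1',(230,60,450,300),2.5)
E
```

```text
(no output)
```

View pics/top1.png

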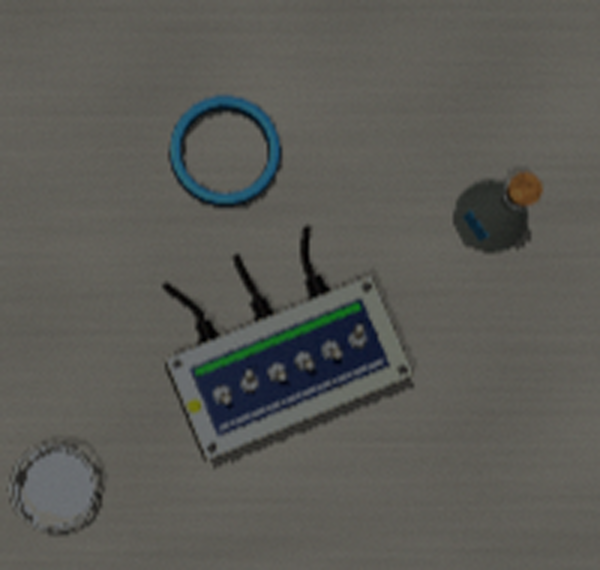

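View pics/side1.png

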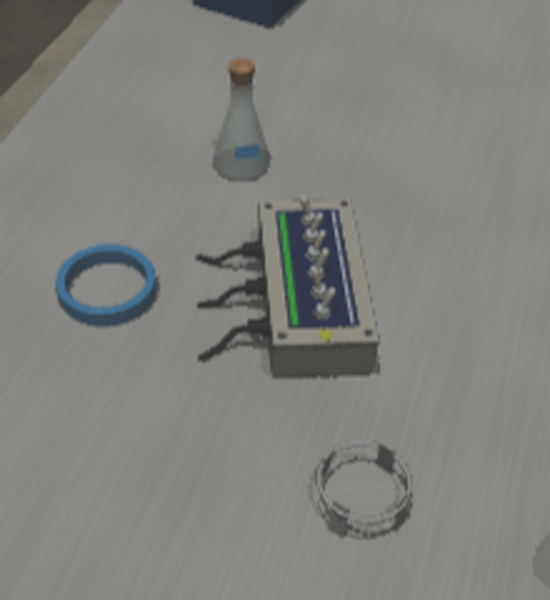

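View pics/top0.png

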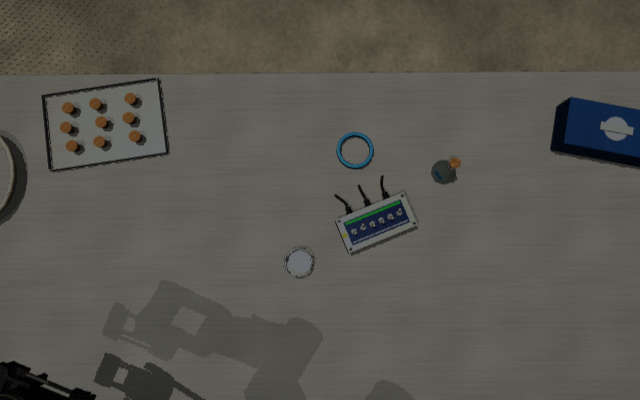

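```bash
cat >> h.py <<'E'
from scipy.optimize import least_squares
from scipy.spatial.transform import Rotation as R
def boxpts(p,L):
    c,s=np.cos(p[2]),np.sin(p[2]); L=np.atleast_2d(L)
    return np.c_[p[0]+c*L[:,0]-s*L[:,1],p[1]+s*L[:,0]+c*L[:,1],L[:,2]]
def marks(img,near=None):
    h=cv2.cvtColor(img,cv2.COLOR_RGB2HSV).astype(int)
    out={}
    for n,lo,hi in(('g',50,75),('y',24,34)):
        m=((h[...,0]>=lo)&(h[...,0]<=hi)&(h[...,1]>130)&(h[...,2]>60)).astype(np.uint8)
        k,l,st,ce=cv2.connectedComponentsWithStats(m)
        o=sorted(range(1,k),key=lambda i:-st[i,4])[:2]
        out[n]=[(st[i,4],ce[i],cv2.minAreaRect(np.argwhere(l==i)[:,::-1].astype(np.float32))) for i in o]
    return out
E
python3 - <<'E'
from h import *
obs=[];
for n in('top','side'):
    c=cams.camera(n); m=marks(c['img']); print(n,m)
    obs.append((c,m['g'][0][1],m['y'][0][1]))
L=np.array([[.0245,0,.05],[0,.0845,.05]])
f=lambda p,o=obs: np.concatenate([(proj(c,boxpts(p,L))-np.array([g,y])).ravel() for c,g,y in o])
for o in(obs,obs[:1],obs[1:]):
    r=least_squares(f,[.58,-.07,.3],args=(o,),x_scale=[.01,.01,.1]); print(r.x,np.round(r.fun,2))
ob=robot.get_obs(); print(R.from_quat(ob['tool_rot']).as_matrix().round(3))
E
```

```text
top {'g': [(np.int32(166), array([372.21084337, 212.54216867]), ((372.0477600097656, 212.6168212890625), (2.7766401767730713, 58.6880989074707), 67.7509765625))], 'y': [(np.int32(11), array([344.36363636, 234.90909091]), ((344.5, 235.0), (2.0, 3.0), 90.0))]}
side {'g': [(np.int32(97), array([344.94845361, 167.69072165]), ((344.924072265625, 167.0087432861328), (44.397743225097656, 2.2160661220550537), 83.41805267333984))], 'y': [(np.int32(9), array([359.44444444, 193.33333333]), ((359.5, 193.0), (2.0, 3.0), 90.0))]}
[ 0.57929496 -0.07435195  0.38494906] [ 0.29  0.67  0.23  0.68 -0.91 -0.9  -0.39  0.9 ]
[ 0.58099704 -0.07373327  0.38596439] [ 0.02 -0.02 -0.02  0.02]
[ 0.57789483 -0.0750307   0.38204772] [-0.24 -0.98  0.22  0.84]
[[-0.929  0.37   0.   ]
 [ 0.37   0.929  0.   ]
 [ 0.     0.    -1.   ]]
```

```bash
cat >> h.py <<'E'
def plan(P,yaw,n=1):
    ob=robot.get_obs(); M=R.from_quat(ob['tool_rot']).as_matrix()
    d=M.T@(np.array(P)-ob['position'])*1000
    y=np.arctan2(M[1,1],M[0,1]); 
    print('pos',ob['position'].round(4),'tool-frame move mm',d.round(1),'spin',round(-((yaw-y+np.pi)%(2*np.pi)-np.pi),3),'t',ob['time'].round(2))
E
python3 - <<'E'
from h import *
c=cams.camera('wrist'); print(np.round(c['mount'],3),c['fx'],c['cx'],c['cy'],c.get('dist'),c.keys()); save(c['img'],'w0')
plan([.58,-.074,.22],.385)
E
```

```text
[[-0.     0.955  0.296  0.082]
 [ 1.    -0.     0.001  0.001]
 [ 0.001  0.296 -0.955 -0.162]
 [ 0.     0.     0.     1.   ]] 310.43484136252357 323.1410922489772 199.3604027291412 None dict_keys(['img', 'fx', 'fy', 'cx', 'cy', 'mount', 'shot'])Traceback (most recent call last):
  File "<stdin>", line 3, in <module>
  File "h.py", line 35, in plan
    print('pos',ob['position'].round(4),'tool-frame move mm',d.round(1),'spin',round(-((yaw-y+np.pi)%(2*np.pi)-np.pi),3),'t',ob['time'].round(2))
                                                                                                                             ^^^^^^^^^^^^^^^^
AttributeError: 'float' object has no attribute 'round'
```

View pics/w0.png

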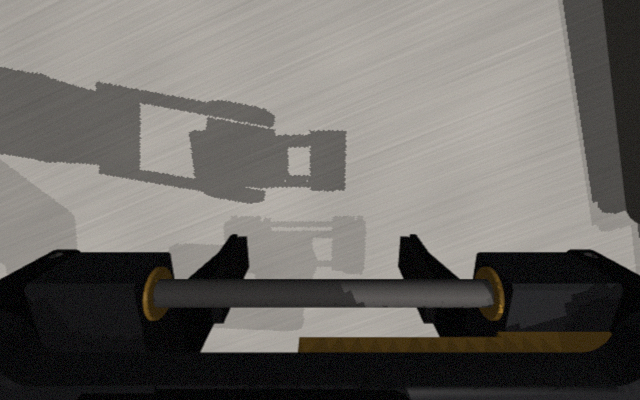

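```bash
sed -i "s/ob\['time'\].round(2)/round(float(ob['time']),2)/" h.py; python3 - <<'E'
from h import *
plan([.602,-.13,.22],.385)
E
```

```text
pos [0.2311 0.5807 0.2225] tool-frame move mm [-607.4 -523.1    2.6] spin 0.807 t 0.95
```

play_rows([
  {"x":-37,"y":-32},
  {"x":-37,"y":-32},
  {"x":-37,"y":-32},
  {"x":-37,"y":-32},
  {"x":-37,"y":-32},
  {"x":-37,"y":-32},
  {"x":-37,"y":-32},
  {"x":-37,"y":-32},
], grip=0.46)

```text
invalid input
```

```bash
python3 - <<'E'
from h import *
plan([.602,-.13,.22],.385)
E
```

```text
pos [0.2311 0.5807 0.2225] tool-frame move mm [-607.4 -523.1    2.6] spin 0.807 t 0.95
```

play_rows([
  {"x":-37,"y":-32,"z":0,"spin":0},
  {"x":-37,"y":-32,"z":0,"spin":0},
  {"x":-37,"y":-32,"z":0,"spin":0},
  {"x":-37,"y":-32,"z":0,"spin":0},
  {"x":-37,"y":-32,"z":0,"spin":0},
  {"x":-37,"y":-32,"z":0,"spin":0},
  {"x":-37,"y":-32,"z":0,"spin":0},
  {"x":-37,"y":-32,"z":0,"spin":0},
], grip=0.46)

```text
time: 1.75
position: [0.4164, 0.232, 0.2227]
tool_rot: [0.182, 0.983, 0.004, 0.003]
ft_force: [0.6, 0.4, -0.3]
grip_width: 0.0408
```

```bash
python3 - <<'E'
from h import *
plan([.602,-.13,.22],.385)
E
```

```text
pos [0.4164 0.232  0.2227] tool-frame move mm [-302.6 -271.8    1.2] spin 0.821 t 1.75
```

play_rows([
  {"x":-37,"y":-32,"z":0,"spin":0},
  {"x":-37,"y":-32,"z":0,"spin":0},
  {"x":-37,"y":-32,"z":0,"spin":0},
  {"x":-37,"y":-32,"z":0,"spin":0},
  {"x":-37,"y":-32,"z":0,"spin":0},
  {"x":-37,"y":-32,"z":0,"spin":0},
  {"x":0,"y":0,"z":0,"spin":0.14},
  {"x":0,"y":0,"z":0,"spin":0.14},
])

```text
time: 2.55
position: [0.562, -0.0413, 0.224]
tool_rot: [0.326, 0.945, 0.006, 0.008]
ft_force: [0.0, 0.2, -0.3]
grip_width: 0.0398
```

play_rows([
  {"x":0,"y":0,"z":0,"spin":0.14},
  {"x":0,"y":0,"z":0,"spin":0.14},
  {"x":0,"y":0,"z":0,"spin":0.14},
  {"x":0,"y":0,"z":0,"spin":0.12},
])

```text
time: 2.95
position: [0.5629, -0.0436, 0.224]
tool_rot: [0.578, 0.816, 0.008, 0.006]
ft_force: [0.7, 1.0, 0.0]
grip_width: 0.04
```

```bash
python3 - <<'E'
from h import *
plan([.602,-.13,.22],.385)
E
```

```text
pos [ 0.5629 -0.0436  0.224 ] tool-frame move mm [-94.5   8.    4.3] spin -0.046 t 2.95
```

play_rows([
  {"x":-46,"y":4,"z":2,"spin":-0.046},
  {"x":-46,"y":2,"z":2,"spin":0},
  {"x":0,"y":0,"z":0,"spin":0},
])

```text
time: 3.25
position: [0.6023, -0.1285, 0.2207]
tool_rot: [0.558, 0.83, 0.008, 0.007]
ft_force: [0.2, 0.2, 0.3]
grip_width: 0.04
```

```bash
cat >> h.py <<'E'
def wrist():
    ob=robot.get_obs(); c=cams.camera('wrist')
    T=np.eye(4); T[:3,:3]=R.from_quat(ob['tool_rot']).as_matrix(); T[:3,3]=ob['position']
    c['world_to_cam']=np.linalg.inv(T@np.array(c['mount'])); return c
E
python3 - <<'E'
from h import *
c=wrist(); save(c['img'],'w1'); m=marks(c['img']); print(m)
g,y=m['g'][0][1],m['y'][0][1]
L=np.array([[.0245,0,.05],[0,.0845,.05]])
r=least_squares(lambda p:(proj(c,boxpts(p,L))-[g,y]).ravel(),[.58,-.074,.385],x_scale=[.01,.01,.1]);print(r.x,r.fun)
plan([.602,-.13,.22],.385)
p=r.x
for a in(-7,7):
    print(a,proj(c,boxpts(p,[[a/1000,k/1000,.08] for k in(60,36,12,-12,-36,-60)])).round())
E
```

```text
{'g': [(np.int32(881), array([341.07832009, 119.78887628]), ((341.0, 120.0), (6.338991165161133, 144.0950469970703), 1.2188751697540283))], 'y': [(np.int32(96), array([317.5,  34.5]), ((317.5000305175781, 34.500003814697266), (9.899494171142578, 9.899494171142578), 45.0)), (np.int32(1), array([414., 299.]), ((414.0, 299.0), (0.0, 0.0), 0.0))]}
[ 0.57769196 -0.07136892  0.40179993] [ 0.82666154  2.63356133 -0.74765365 -2.21870342]
pos [ 0.6006 -0.1258  0.2205] tool-frame move mm [-4.4 -0.3  0.5] spin 0.003 t 3.3
-7 [[309.  56.]
 [310.  85.]
 [311. 112.]
 [311. 138.]
 [312. 162.]
 [313. 186.]]
7 [[325.  56.]
 [325.  84.]
 [326. 112.]
 [326. 138.]
 [326. 162.]
 [327. 186.]]
```

View pics/w1.png

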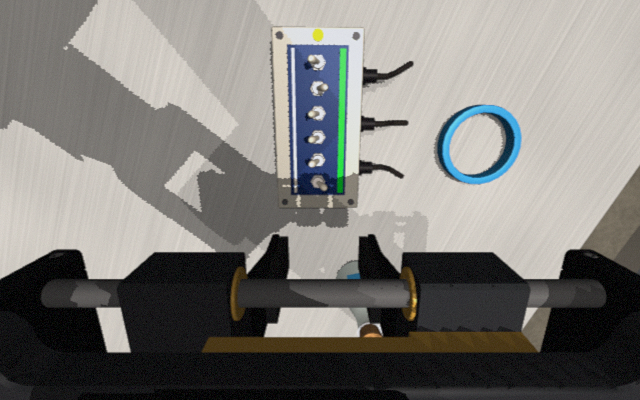

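```bash
python3 - <<'E'
from h import *
c=wrist(); save(c['img'],'w2',(260,15,380,215),3); m=marks(c['img']); print(m)
y=m['y'][0][1]
rc=cv2.boxPoints(m['g'][0][2]); rc=rc[np.argsort(rc[:,1])]; top=rc[:2].mean(0); bot=rc[2:].mean(0); print(top,bot)
plan([.602,-.13,.22],.385)
L=np.array([[.0245,0,.05],[0,.0845,.05]])
g=m['g'][0][1]
r=least_squares(lambda p:(proj(c,boxpts(p,L))-[g,y]).ravel(),[.58,-.074,.385],x_scale=[.01,.01,.1]);print(r.x,r.fun)
print([at_z(c,q,.05) for q in (top,bot,g,y)])
a,b=at_z(c,top,.05),at_z(c,bot,.05); print(np.linalg.norm(a-b),np.arctan2(*(a-b)[:2]))
p=r.x
E
```

```text
{'g': [(np.int32(877), array([341.84264538, 123.45496009]), ((341.81829833984375, 123.9958724975586), (6.498322010040283, 142.14512634277344), 1.3019527196884155))], 'y': [(np.int32(94), array([318.43617021,  38.80851064]), ((318.5, 38.5), (11.0, 9.0), 90.0)), (np.int32(4), array([414.75, 299.25]), ((415.0, 299.5), (1.0, 2.0), 90.0))]}
[343.43317   52.941658] [340.20343 195.05008]
pos [ 0.5994 -0.1241  0.2203] tool-frame move mm [-6.4  0.1  0.3] spin 0.005 t 3.35
[ 0.57771299 -0.07135883  0.40203704] [ 0.81281672  2.60159775 -0.73707393 -2.19782871]
[array([0.57331799, 0.00266331, 0.05      ]), array([ 0.62749585, -0.13189635,  0.05      ]), array([ 0.59842508, -0.05966062,  0.05      ]), array([0.54602129, 0.00490207, 0.05      ])]
0.14505703402738776 -0.38277229188820183
```

View pics/w2.png

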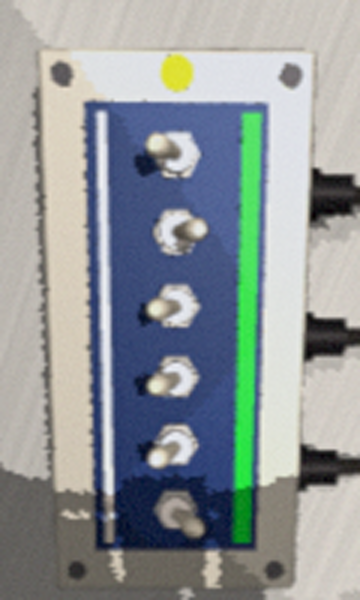

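```bash
cat >> h.py <<'E'
B=[.578,-.0737,.383]
def go(X,Y,z): plan(boxpts(B,[[X/1000,Y/1000,z/1000]])[0],B[2])
def at():
    o=robot.get_obs(); d=o['position'][:2]-B[:2]; c,s=np.cos(B[2]),np.sin(B[2])
    print('box XYZ mm',np.round([1000*(c*d[0]+s*d[1]),1000*(c*d[1]-s*d[0]),1000*o['position'][2]],1),o['ft_force'].round(1))
E
python3 - <<'E'
from h import *
at(); go(0,-60,70)
E
```

```text
box XYZ mm [  1.  -54.8 220.3] [-0.2  0.1  0.2]
pos [ 0.5994 -0.1241  0.2203] tool-frame move mm [ -5.6  -3.8 150.2] spin 0.007 t 3.35
```

play_rows([
  {"x":-5,"y":-2,"z":40,"spin":0},
  {"x":0,"y":-1,"z":40,"spin":0},
  {"x":0,"y":0,"z":20,"spin":0},
  {"x":0,"y":0,"z":0,"spin":0},
])

```text
time: 3.75
position: [0.5994, -0.1245, 0.1199]
tool_rot: [0.556, 0.831, 0.009, 0.005]
ft_force: [-0.2, 0.7, -0.6]
grip_width: 0.0399
```

```bash
python3 - <<'E'
from h import *
at(); go(0,-60,70)
c=cams.camera('side'); save(c['img'],'s2',(290,60,450,260),3)
at()
E
```

```text
box XYZ mm [  0.9 -55.1 119.9] [-0.2  0.7 -0.6]
pos [ 0.5994 -0.1245  0.1199] tool-frame move mm [-5.  -1.9 49.9] spin 0.01 t 3.75
box XYZ mm [  1.4 -55.5 121.2] [-0.3  0.3  0.4]
```

View pics/s2.png

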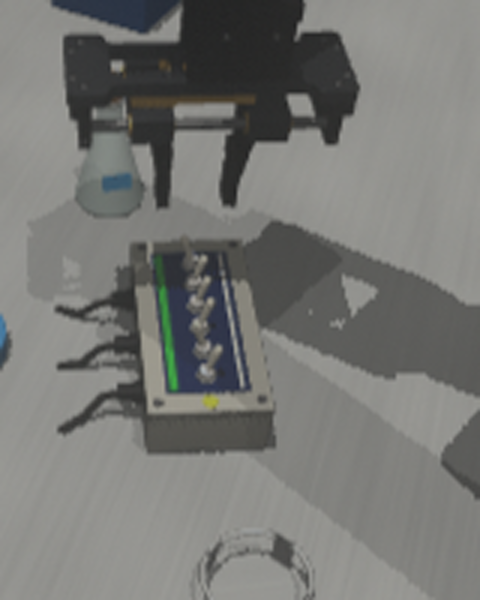

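play_rows([
  {"x":-5,"y":-1,"z":25,"spin":0.01},
  {"x":0,"y":-1,"z":25,"spin":0},
  {"x":0,"y":0,"z":0,"spin":0},
])

```text
time: 4.1
position: [0.6041, -0.1282, 0.0758]
tool_rot: [0.559, 0.829, 0.01, 0.01]
ft_force: [-1.1, 0.3, -0.3]
grip_width: 0.04
```

```bash
python3 - <<'E'
from h import *
at(); go(-18.5,-60,70)
c=wrist(); save(c['img'],'w3')
c=cams.camera('side'); save(c['img'],'s3',(290,60,450,260),3)
at()
E
```

```text
box XYZ mm [  3.8 -60.3  75.8] [-1.1  0.3 -0.3]
pos [ 0.6041 -0.1282  0.0758] tool-frame move mm [  0.4 -22.5   5.1] spin 0.002 t 4.1
box XYZ mm [  5.5 -62.   78.3] [-0.2 -0.9  0.7]
```

View pics/w3.png

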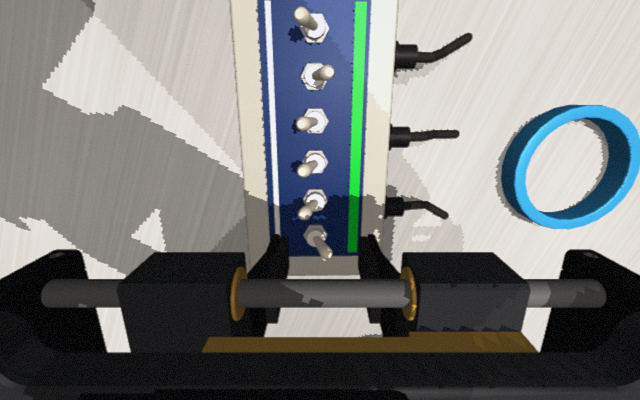

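View pics/s3.png

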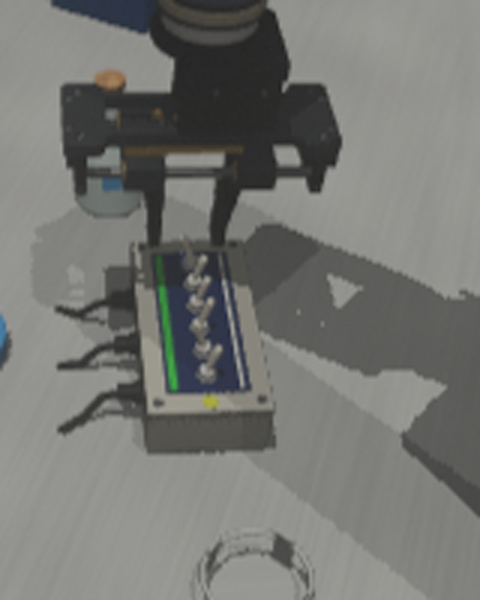

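play_rows([
  {"x":0,"y":-5,"z":6,"spin":0},
  {"x":0,"y":0,"z":0,"spin":0},
  {"x":0,"y":0,"z":0,"spin":0},
])

```text
time: 4.5
position: [0.6042, -0.1317, 0.0768]
tool_rot: [0.558, 0.83, 0.012, 0.016]
ft_force: [-0.6, -0.4, -0.4]
grip_width: 0.0402
```

```bash
python3 - <<'E'
from h import *
at(); go(-18.5,-60,70)
E
```

```text
box XYZ mm [  2.7 -63.6  76.8] [-0.6 -0.4 -0.4]
pos [ 0.6042 -0.1317  0.0768] tool-frame move mm [  3.7 -21.4   5.9] spin 0.004 t 4.5
```

play_rows([
  {"x":3,"y":-4,"z":7,"spin":0},
  {"x":0,"y":-9,"z":1,"spin":0},
  {"x":0,"y":-9,"z":0,"spin":0},
])

```text
time: 4.8
position: [0.5844, -0.1376, 0.0691]
tool_rot: [0.558, 0.83, 0.013, 0.019]
ft_force: [3.0, 0.3, 2.0]
grip_width: 0.0401
```

```bash
python3 - <<'E'
from h import *
at(); go(-18.5,-60,70)
c=wrist(); save(c['img'],'w4')
at()
E
```

```text
box XYZ mm [-17.9 -61.7  69.1] [3.  0.3 2. ]
pos [ 0.5844 -0.1376  0.0691] tool-frame move mm [ 1.7 -0.5 -1. ] spin 0.004 t 4.8
box XYZ mm [-20.2 -61.   68.7] [-0.8 -0.8 -0.1]
```

View pics/w4.png

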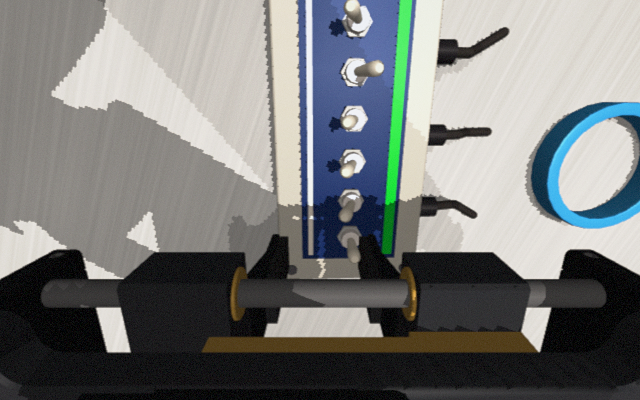

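play_rows([
  {"x":0,"y":-3,"z":0,"spin":0},
  {"x":0,"y":-2,"z":0,"spin":0},
])

```text
time: 5.05
position: [0.5798, -0.1391, 0.0687]
tool_rot: [0.559, 0.828, 0.015, 0.02]
ft_force: [8.5, 7.3, -4.2]
grip_width: 0.0403
```

```bash
python3 - <<'E'
from h import *
at()
c=wrist(); save(c['img'],'w5')
at()
E
```

```text
box XYZ mm [-22.8 -61.4  68.7] [ 8.5  7.3 -4.2]
box XYZ mm [-22.7 -61.3  68.7] [ 7.7  5.5 -2.9]
```

View pics/w5.png

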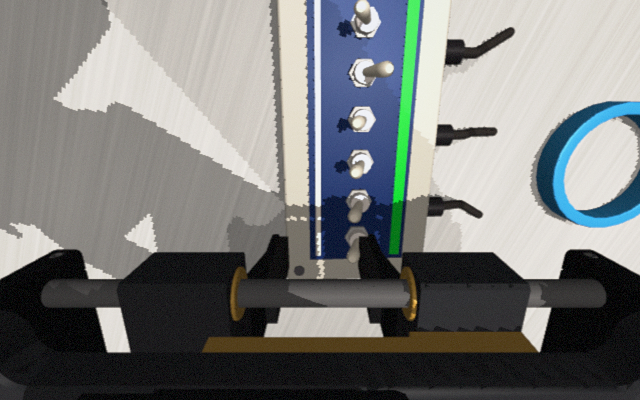

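play_rows([
  {"x":0,"y":22,"z":0,"spin":0},
  {"x":0,"y":0,"z":0,"spin":0},
])

```text
time: 5.3
position: [0.6, -0.1308, 0.0695]
tool_rot: [0.56, 0.828, 0.015, 0.02]
ft_force: [-0.4, -0.0, -0.5]
grip_width: 0.0399
```

```bash
python3 - <<'E'
from h import *
at();go(0,-12,70); print(R.from_quat(robot.get_obs()['tool_rot']).as_matrix().round(3))
E
```

```text
box XYZ mm [ -0.9 -61.2  69.5] [-0.4 -0.  -0.5]
pos [ 0.6    -0.1308  0.0695] tool-frame move mm [49.2  0.9 -1.2] spin -0.0 t 5.3
[[-0.373  0.927  0.049]
 [ 0.928  0.373  0.002]
 [-0.016  0.047 -0.999]]
```

play_rows([
  {"x":25,"y":0,"z":0,"spin":0},
  {"x":24,"y":1,"z":-1,"spin":0},
  {"x":0,"y":0,"z":0,"spin":0},
])

```text
time: 5.6
position: [0.5793, -0.0852, 0.0687]
tool_rot: [0.56, 0.828, 0.013, 0.018]
ft_force: [-0.5, 0.2, -0.2]
grip_width: 0.0401
```

```bash
python3 - <<'E'
from h import *
at();go(19,-12,70)
E
```

```text
box XYZ mm [ -3.1 -11.1  68.7] [-0.5  0.2 -0.2]
pos [ 0.5793 -0.0852  0.0687] tool-frame move mm [-0.8 22.2 -0.4] spin -0.001 t 5.6
```

play_rows([
  {"x":0,"y":10,"z":0,"spin":0},
  {"x":-1,"y":12,"z":0,"spin":0},
])

```text
time: 5.8
position: [0.5979, -0.0787, 0.0693]
tool_rot: [0.56, 0.828, 0.012, 0.015]
ft_force: [-2.9, -0.1, 1.2]
grip_width: 0.04
```

```bash
python3 - <<'E'
from h import *
at()
c=wrist(); save(c['img'],'w6')
at()
E
```

```text
box XYZ mm [ 16.6 -12.   69.3] [-2.9 -0.1  1.2]
box XYZ mm [ 19.5 -13.2  69.6] [ 2.5  1.  -1.1]
```

View pics/w6.png

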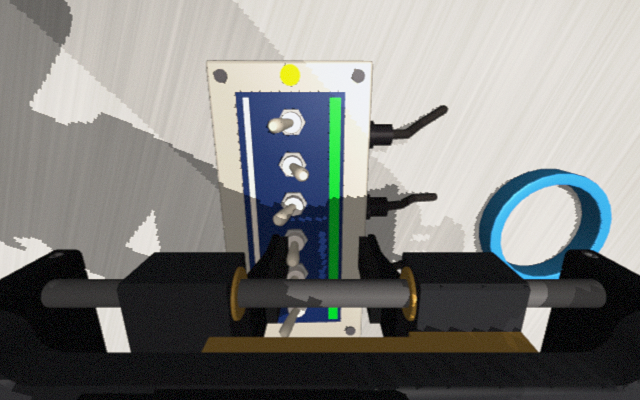

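Lever 4 is about mid-travel (tip about (292,260), foot (297,240)); I'll push a little further, until the force shows the stop.

play_rows([
  {"x":1,"y":3,"z":0,"spin":0},
  {"x":0,"y":2,"z":0,"spin":0},
])

```text
time: 6.05
position: [0.6026, -0.0781, 0.0689]
tool_rot: [0.559, 0.829, 0.009, 0.014]
ft_force: [-6.5, -3.0, 4.2]
grip_width: 0.0395
```

```bash
python3 - <<'E'
from h import *
at()
c=wrist(); save(c['img'],'w7')
at()
E
```

```text
box XYZ mm [ 21.1 -13.3  68.9] [-6.5 -3.   4.2]
box XYZ mm [ 21.1 -13.3  69. ] [-6.  -3.6  4.1]
```

View pics/w7.png

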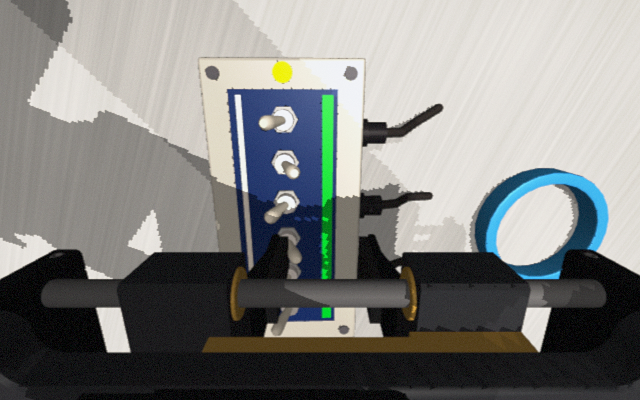

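The last picture shows lever 4 thrown to the green side (tip about (293,255)), with about 7 N against its stop. Next I back off and go to switch 3.

play_rows([
  {"x":0,"y":-21,"z":0,"spin":0},
  {"x":25,"y":0,"z":0,"spin":0},
  {"x":0,"y":0,"z":0,"spin":0},
])

```text
time: 6.4
position: [0.5759, -0.0654, 0.0679]
tool_rot: [0.56, 0.828, 0.009, 0.016]
ft_force: [-0.2, 1.0, 0.4]
grip_width: 0.0401
```

```bash
python3 - <<'E'
from h import *
at();go(22,12,70)
E
```

```text
box XYZ mm [ 1.2  8.5 67.9] [-0.2  1.   0.4]
pos [ 0.5759 -0.0654  0.0679] tool-frame move mm [ 3.5 20.9 -1.5] spin -0.001 t 6.4
```

play_rows([
  {"x":4,"y":9,"z":-1,"spin":0},
  {"x":0,"y":9,"z":0,"spin":0},
  {"x":0,"y":4,"z":0,"spin":0},
  {"x":0,"y":2,"z":0,"spin":0},
])

```text
time: 6.8
position: [0.5935, -0.0551, 0.069]
tool_rot: [0.558, 0.829, 0.004, 0.011]
ft_force: [-7.3, -3.9, 6.3]
grip_width: 0.0401
```

```bash
python3 - <<'E'
from h import *
at()
c=wrist(); save(c['img'],'w8')
at()
E
```

```text
box XYZ mm [21.3 11.5 69. ] [-7.3 -3.9  6.3]
box XYZ mm [21.3 11.5 68.9] [-8.4 -4.   5.2]
```

View pics/w8.png

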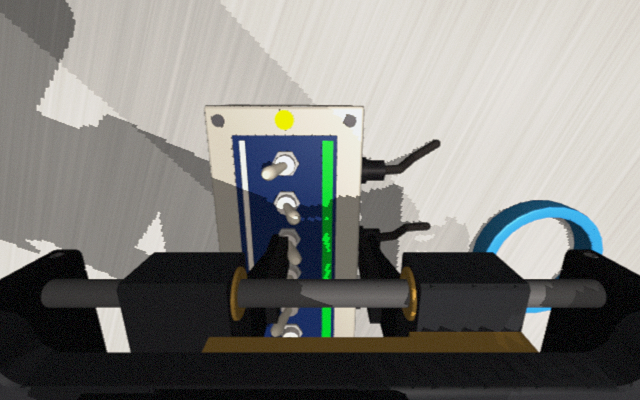

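Lever 3 is over to green (tip about (293,255), force at the stop). Next is switch 2, to OFF.

play_rows([
  {"x":0,"y":-21,"z":0,"spin":0},
  {"x":25,"y":0,"z":0,"spin":0},
  {"x":0,"y":0,"z":0,"spin":0},
])

```text
time: 7.15
position: [0.5694, -0.0415, 0.0686]
tool_rot: [0.559, 0.829, 0.005, 0.014]
ft_force: [-0.5, 0.7, -1.2]
grip_width: 0.0401
```

```bash
python3 - <<'E'
from h import *
at();go(-22.5,36,69)
E
```

```text
box XYZ mm [ 4.1 33.1 68.6] [-0.5  0.7 -1.2]
pos [ 0.5694 -0.0415  0.0686] tool-frame move mm [  3.  -26.6  -1.1] spin 0.002 t 7.15
```

play_rows([
  {"x":3,"y":-11,"z":0,"spin":0},
  {"x":0,"y":-11,"z":0,"spin":0},
  {"x":0,"y":-5,"z":0,"spin":0},
  {"x":0,"y":-2,"z":0,"spin":0},
])

```text
time: 7.55
position: [0.5454, -0.0518, 0.0686]
tool_rot: [0.559, 0.829, 0.007, 0.019]
ft_force: [2.6, 3.0, -0.4]
grip_width: 0.0401
```

```bash
python3 - <<'E'
from h import *
at()
c=wrist(); save(c['img'],'w9')
at()
E
```

```text
box XYZ mm [-22.   32.5  68.6] [ 2.6  3.  -0.4]
box XYZ mm [-21.8  32.5  68.6] [0.7 2.  0.9]
```

View pics/w9.png

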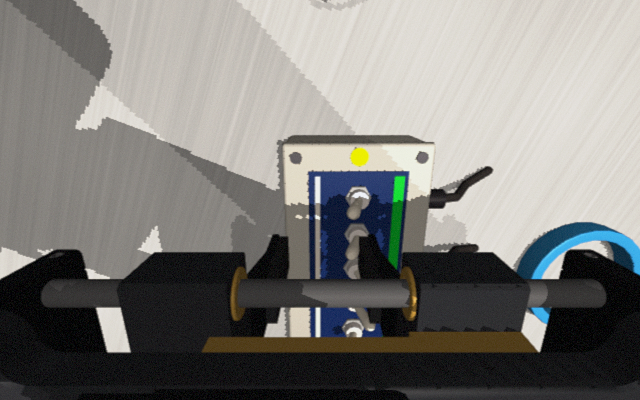

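Lever 2 is over to the white side (tip (351,248) left of its foot (357,232)). Last is switch 1, to ON.

play_rows([
  {"x":0,"y":21,"z":0,"spin":0},
  {"x":27,"y":0,"z":0,"spin":0},
  {"x":0,"y":0,"z":0,"spin":0},
])

```text
time: 7.9
position: [0.5553, -0.02, 0.0686]
tool_rot: [0.56, 0.828, 0.006, 0.019]
ft_force: [-0.2, 0.4, -0.0]
grip_width: 0.0397
```

```bash
python3 - <<'E'
from h import *
at();go(22,60,69)
E
```

```text
box XYZ mm [-1.  58.3 68.6] [-0.2  0.4 -0. ]
pos [ 0.5553 -0.02    0.0686] tool-frame move mm [ 1.7 23.   0.3] spin -0.002 t 7.9
```

play_rows([
  {"x":2,"y":10,"z":0,"spin":0},
  {"x":0,"y":9,"z":0,"spin":0},
  {"x":0,"y":5,"z":0,"spin":0},
  {"x":0,"y":2,"z":0,"spin":0},
])

```text
time: 8.3
position: [0.5752, -0.0099, 0.0685]
tool_rot: [0.559, 0.829, 0.001, 0.014]
ft_force: [-6.3, -4.3, 5.5]
grip_width: 0.04
```

```bash
python3 - <<'E'
from h import *
at()
c=wrist(); save(c['img'],'w10')
at();go(0,60,69)
E
```

```text
box XYZ mm [21.2 60.2 68.5] [-6.3 -4.3  5.5]
box XYZ mm [21.2 60.2 68.5] [-5.9 -3.1  5. ]
pos [ 0.5752 -0.01    0.0685] tool-frame move mm [ -0.2 -21.2  -0.8] spin 0.001 t 8.35
```

View pics/w10.png

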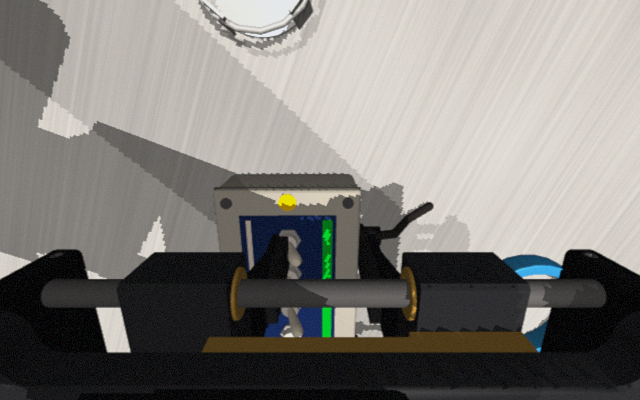

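Lever 1 is against its ON stop (about 7 N). Now back to centre, then raise, then shift towards the switch 6 end to view the whole row.

play_rows([
  {"x":0,"y":-21,"z":0,"spin":0},
  {"x":0,"y":0,"z":0,"spin":0},
  {"x":0,"y":0,"z":-25,"spin":0},
  {"x":0,"y":0,"z":-45,"spin":0},
  {"x":0,"y":0,"z":-45,"spin":0},
  {"x":-40,"y":0,"z":-30,"spin":0},
  {"x":-45,"y":0,"z":0,"spin":0},
  {"x":-35,"y":0,"z":0,"spin":0},
])

```text
time: 9.15
position: [0.6064, -0.1277, 0.2232]
tool_rot: [0.558, 0.83, 0.004, 0.02]
ft_force: [0.4, 0.1, -0.6]
grip_width: 0.04
```

play_rows([
  {"x":0,"y":0,"z":0,"spin":0},
  {"x":0,"y":0,"z":0,"spin":0},
])

```text
time: 9.35
position: [0.6118, -0.1337, 0.2255]
tool_rot: [0.56, 0.828, 0.005, 0.025]
ft_force: [-0.1, -0.6, -0.6]
grip_width: 0.04
```

```bash
python3 - <<'E'
from h import *
at()
c=wrist(); save(c['img'],'w11',(220,0,420,235),2.5)
c=cams.camera('side'); save(c['img'],'s11',(230,60,450,300),2.5)
c=cams.camera('top');print([ (t,nets.outline_of(c,t)[0]['pixel']) for t in('flask','tape','clamp') if nets.outline_of(c,t)])
at()
E
```

```text
box XYZ mm [  9.  -68.3 225.5] [-0.1 -0.6 -0.6]
[('tape', [369.8, 157.5]), ('clamp', [297.5, 262.5])]
box XYZ mm [  8.3 -66.2 224.9] [-0.2  0.6 -0.3]
```

View pics/w11.png

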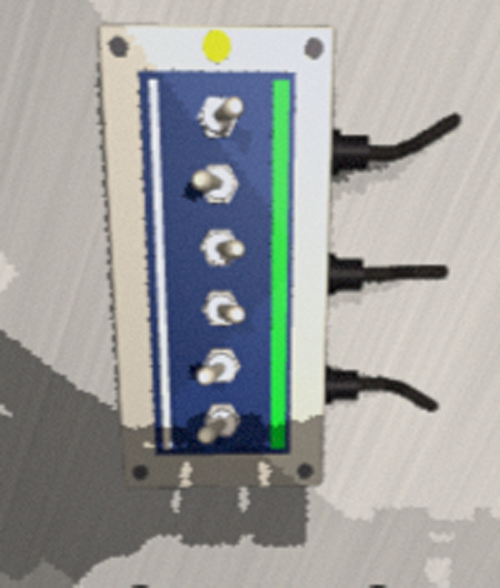

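View pics/s11.png

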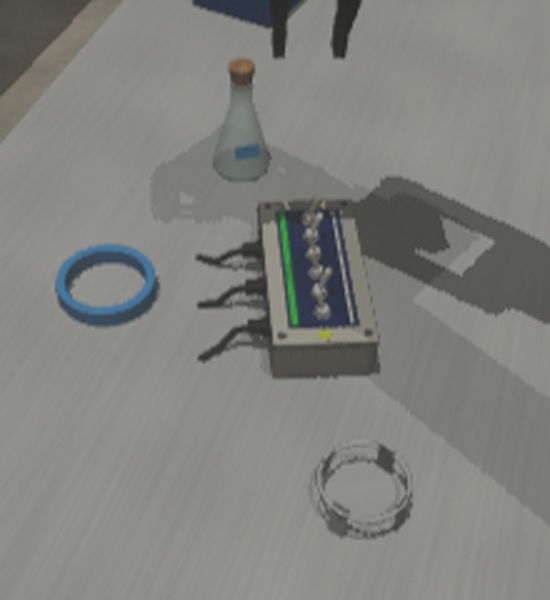

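The wrist picture shows tips at 1 (230,108) right, 2 (203,180) left, 3 (235,249) right, 4 (234,312) right, 5 (208,374) left and 6 (210,433) left, with green on the right. That is the wanted setting. In the side view the flask, tape and clamp sit at the same pixels as at the start, and the arm is clear at z = 0.225.

```bash
python3 -c "
from h import *
print(robot.hand_in())"
```

```text
the job is handed in; nothing more can be done
None
```

I set the switches as asked and handed the job in: 1, 3 and 4 are on, and 2, 5 and 6 are off. I threw 1, 3 and 4 on and 2 and 6 off with the half-open gripper straddling the row. Switch 5 was already off, so I left it alone.

- **Levers:** The last wrist picture showed 1, 3 and 4 leaning to the green line and 2, 5 and 6 to the white line. Levers 1, 3, 4 and 6 also pressed against their stops at about 7–11 N. Lever 2 showed only about 4 N, so for that one I relied on the picture.
- **Bystanders:** The side view showed the flask, tape and clamp where they started. One reading from the top camera disagreed. With the arm over the scene it did not find the flask and put the tape about 25 pixels off. I put that down to the arm blocking the view, since the side picture showed no change.
- **Arm:** It was clear of everything, at a height of 0.225 m, and the clock was at about 9.5 s. Small tilts of the tool of up to 0.05 rad built up over the moves, but did no harm.

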